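Slide the sample cool case into its parking bay

ROBOT

A 6-joint arm with a two-finger parallel gripper is mounted at the origin on the work surface. World frame = base frame: x ahead of the robot, y to its left, z up, the work surface at z = 0. Lengths are in mm, angles in degrees, forces in N, time in s.
With the tool pointing down it reaches from about 300 to 850 mm from the base axis. Payload 4.2 kg.
Tool frame: the origin (TCP) lies between the finger pads; the fingertips stand 22 mm ahead of it and the grasp point (between the pads) lies 3 mm ahead of it; z points along the fingers, y is the direction in which the jaws open and shut (so a half turn about z gives the same grasp; the last joint's range is limited). The gripper opens to 91 mm and grips with 3 to 60 N. Pads are 32 mm wide; open, the fingers measure 118 mm over their backs; the gripper's body (76 mm by 178 mm) begins 60 mm behind the grasp point.
Start: joints at [75.516, 18.312, 89.639, -0, 72.044, -1.146], TCP at [132.655, 559.503, 235.976] pointing down, gripper open.
Joint ranges: [-177.97, 177.97], [-48.28, 115.42], [12.27, 149.76], [-77.06, 257.06], [2.81, 150.46], [-146.56, 146.56]. Speed limits (degrees/s): [147.25, 147.25, 180, 180, 180, 180].

INTERFACE

Orientations are given as [roll, pitch, yaw] about the fixed x, y, z axes, in that order (R = Rz(yaw) Ry(pitch) Rx(roll)).
In Python, from workcell import telemetry, cams, env gives the robot as it stands.
- The arm moves only by the shell command python3 -m inch 'ROWS' [FORCE]. ROWS is JSON, a list of rows, each an object of numbers: "x", "y", "z": the shift along the tool's x, y, z in cm; "yaw": the turn about the tool's z in units of 5 degrees (1.0 is 5 degrees); "gripper": the gripper's target within -1 to 1 (fully open at 1, half-way at 0, shut at -1). A call has 1 to 12 rows; each row shifts and turns the commanded pose from where the row before left it, along the tool's axes as they then stand; what a row does not reach is not made up. A row lasts 1/12 s, in which the tool goes at most 41.7 mm and 7.16 degrees, less where a joint would pass 70% of its speed; a pose out of reach is approached as far as the arm can. A call is refused whole if a number of a shift passes 4.17 or a number of a turn 1, either way. A call with a gripper value outside its range is refused whole. The fingers move at their own pace and stop on an object; FORCE is the grip in N (left out, the last holds). Time passes only in rows, so rows that do not move let the fingers close. It gives the time, the measured TCP pose, the force and the opening at its end, in the units of the state.
- telemetry.state(): the state, without advancing time (a new reading comes with each control period).
- cams.grab_frame(name): name is "scene" or "top" or "wrist"; returns a dict with "pixels" (480x640x3 uint8, red, green, blue), "mtx" (3x3 intrinsics, pixels), "distortion" ([k1, k2, p1, p2, k3] as OpenCV has them; the pictures are not rectified), "rvec" (rotation vector, rad) and "tvec" (3), from world to camera coordinates, as OpenCV has them. Camera axes: x right, y down, z forward; pixel columns grow to the right and rows downward; lengths in mm; the calibration is good to about 2 mm. A picture is of the moment at which its call begins. There is no depth.
- env.job_done(): hands the job in, once; it reports no verdict.
The state is a dict: "time_s": time; "qpos": joint angles; "qvel": joint speeds; "effort": joint torques, N m; "ee_pos": TCP position; "ee_rot": TCP orientation; "force": force on the tool from outside, world axes, zero at the start; "torque": the same for the moment, N m; "gripper_width": finger opening in mm.
Only numpy, scipy, OpenCV 4.12 (cv2) and the standard library are available. Lean on these libraries where they do the work, as an engineer would, in place of code of your own. Each camera call takes 0.05 s, during which the arm holds its last target. There are 200 camera calls.

TASK

Park the tall, top-heavy sample cool case: with the fingers, push it low, near its base, so that it slides over the bench upright without tipping, into the low steel parking bay until it stands fully home, flat against the bay's back stop. Do not touch its lid or carrying handle, do not lift it, and leave the other things on the bench where they are; finish with the hand clear of everything.

Things in the scene. Friction and masses are not known exactly. Their poses are not given: they have to be found in the camera images.
- case: tall upright box, loose, ~0.85 kg, top-heavy: 84 deep (x) x 130 wide (y); grey tub 150 high, white lid flush on it to 194, black handle to 228. Origin: centre of underside, z up. Push on its plain -x face (nearest the robot). Slides with much friction (4 to 9 N), follows a pushing pair of fingers without slip; tips if pushed over about 50 above the bench, 10 to 30 is safe.
- case_lid: the white lid of the case with the black bar handle across its top, fixed to the case: 84 x 130 x 44, handle bar 72 above the lid's underside, along y. Origin: centre of the lid's underside, 150 above the underside of the case. Not to be touched.
- bay: low steel U fixed to the bench, 25 high, 6 thick, open to its -x. Origin: on the bench, where the case's origin is when fully home and centred (x axes parallel). Back stop's face at x = +42. Two guides along x, 146 apart inside (8 to spare each side of the case), straight for 54 from the stop, then flared out 34 degrees for 25 more. Case's pushed face then stands 5 clear of them.
- bottle: bystander: white plastic bottle, 54 diameter, 130 high, loose, beside the bay; origin at the centre of its underside
- jar: bystander: amber glass jar, 56 diameter, 75 high, loose, to the other side; origin at the centre of its underside
- tube_rack: bystander: white rack of capped tubes, 70 x 160, 92 high, loose; origin at the centre of its underside
- mouse: bystander: black computer mouse, 100 x 60, 32 high, loose; origin at the centre of its underside
- phone: bystander: black phone lying flat, 75 x 150 x 9, loose; origin at the centre of its underside
- tape_roll: bystander: roll of label tape lying flat, 80 diameter, 25 high, loose; origin at the centre of its underside
- pen_cup: bystander: black pen cup, 72 diameter, 95 high, loose; origin at the centre of its underside

How it is judged (in metres and radians):
At the end, for the whole second after the job is handed in: The case stands upright (within 0.03 rad) and at rest on the bench in the bay, its centre within 6 mm of fully home against the back stop and within 12 mm of the bay's middle, square to the bay within 0.07 rad (x of case in the frame of bay between -0.006 and 0.004 m and y of case in the frame of bay between -0.012 and 0.012 m and angle between the x axis of case and the x axis of bay, either way round below 0.07 rad and angle between case's own z axis and vertical below 0.03 rad and height (world z) of case below 0.004 m and linear speed of case below 0.01 m/s); the robot touches nothing.
It fails at once if the case tips by more than 0.2 rad (angle between case's own z axis and vertical above 0.2 rad).
It fails at once if the case is lifted off the bench (origin more than 15 mm up) (height (world z) of case above 0.015 m).
It fails at once if the lid or the carrying handle is touched (over 1 N) (contact force between any of the fingers, the arm and case_lid above 1 N).
It fails at once if a bystander is moved by more than 20 mm (distance of any of bottle, jar, tube_rack, mouse, phone, tape_roll, pen_cup from where it was at the start of the episode above 0.02 m).
It also fails if it takes over 38 s, if anything falls off the work surface, if the arm or the gripper's body presses on something with over 40 N, if the wrist force passes 120 N, or if a joint passes its speed limit or range.

## Working session

There is one attempt and no reset: what is moved stays moved. The work goes in short steps, Python scripts to look and compute and a shell command to move; the robot and the scene stay as the last step left them, time stands still between calls to the robot, and variables do not carry over. Pictures are saved under pics/ and viewed, about 8 in all and at most 12, crops included, and the job is handed in when it is done.

```bash
mkdir -p pics; cat > h.py <<'E'
import numpy as np, cv2
from workcell import telemetry, cams, env
def grab(n,name):
    f=cams.grab_frame(n); cv2.imwrite(f'pics/{name}.png',f['pixels'][:,:,::-1]); np.savez(f'pics/{name}.npz',**f); return f
def load(name): return np.load(f'pics/{name}.npz')
def ray(f,uv,z):
    p=cv2.undistortPoints(np.array(uv,float).reshape(-1,1,2),f['mtx'],f['distortion']).reshape(-1,2)
    R=cv2.Rodrigues(f['rvec'])[0]; c=-R.T@np.ravel(f['tvec'])
    d=np.c_[p,np.ones(len(p))]@R; z=np.broadcast_to(z,len(p))
    return c+d*((z-c[2])/d[:,2])[:,None]
def proj(f,P): return cv2.projectPoints(np.array(P,float).reshape(-1,3),f['rvec'],f['tvec'],f['mtx'],f['distortion'])[0].reshape(-1,2)
E
python3 - <<'E'
from h import *
grab('top','top0'); grab('scene','scene0'); s=telemetry.state(); print({k:np.round(s[k],2) for k in ('time_s','ee_pos','ee_rot','force','gripper_width')})
E
```

```text
{'time_s': np.float64(0.1), 'ee_pos': array([132.55, 559.08, 235.22]), 'ee_rot': array([-179.91,   -0.  ,  166.66]), 'force': array([ 0.25, -0.43, -0.78]), 'gripper_width': np.float64(90.98)}
```

View pics/top0.png

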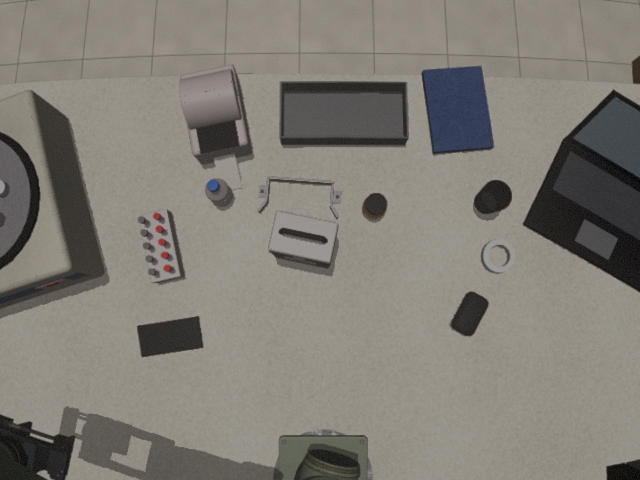

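View pics/scene0.png

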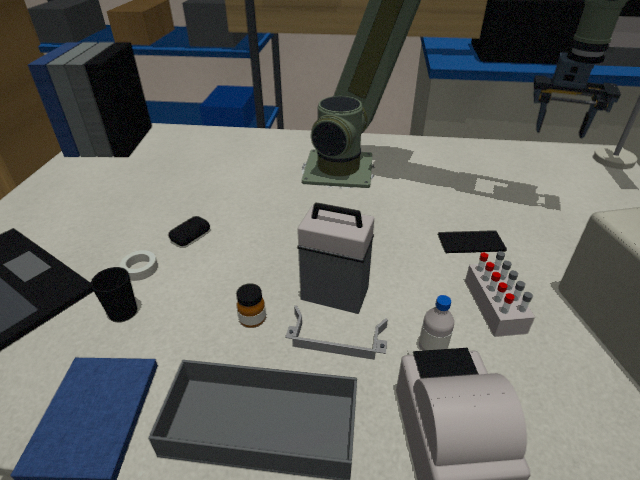

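The top view shows the case (lid about (270,213) to (338,265)) just in front of the bay (stop at about (267,180) to (333,182)), and turned relative to it. I'll enlarge this area.

```bash
python3 - <<'E'
import cv2
i=cv2.imread('pics/top0.png')[165:275,250:400]
cv2.imwrite('pics/c0.png',cv2.resize(i,None,fx=5,fy=5,interpolation=cv2.INTER_CUBIC))
E
```

```text
(no output)
```

View pics/c0.png

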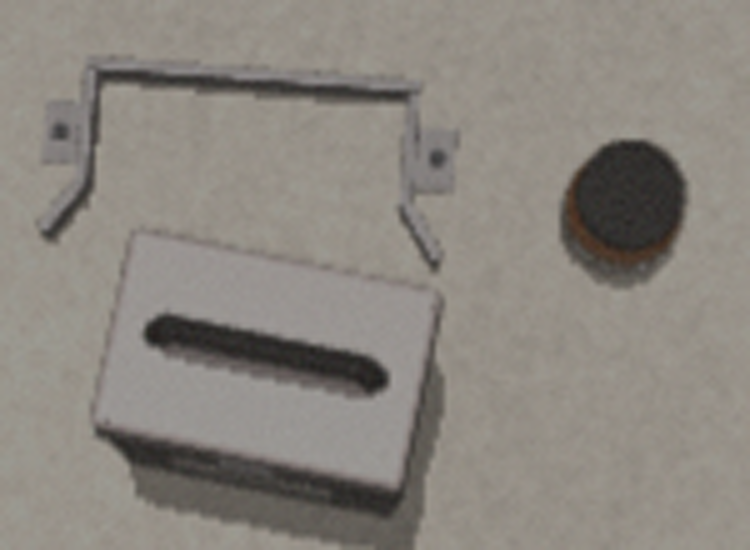

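Lid corners in the crop are at (134,231), (442,295), (398,492), (92,424). The bay's outer back corners are at (90,60), (420,84) and its flare tips at about (45,230), (437,265).

```bash
cat >> h.py <<'E'
from scipy.optimize import least_squares
def fit(f,uv,M,p0):
    M=np.array(M,float)
    def w(p):
        c,s=np.cos(p[2]),np.sin(p[2]); return np.c_[p[0]+c*M[:,0]-s*M[:,1],p[1]+s*M[:,0]+c*M[:,1],M[:,2]]
    r=least_squares(lambda p:(proj(f,w(p))-uv).ravel(),p0,x_scale=[10,10,.1]); return r.x,np.sqrt(np.mean(r.fun**2))
LID=[[42,65,194],[42,-65,194],[-42,-65,194],[-42,65,194]]
t=np.radians(34); fx,fy=-12-25*np.cos(t),73+25*np.sin(t)
BAY=[[48,79,25],[48,-79,25],[-12,76,25],[-12,-76,25],[fx,fy+3,25],[fx,-fy-3,25]]
def rel(b,c):
    d=c[:2]-b[:2]; a=b[2]; return np.array([np.cos(a)*d[0]+np.sin(a)*d[1],-np.sin(a)*d[0]+np.cos(a)*d[1],np.degrees(c[2]-a)])
E
python3 - <<'E'
from h import *
f=load('top0'); k=lambda a:np.array(a)/5+[249.6,164.6]
c,e=fit(f,k([(134,231),(442,295),(398,492),(92,424)]),LID,[450,0,0]); print('case',c[:2],np.degrees(c[2]),e)
b,e=fit(f,k([(90,60),(420,84),(89,182),(407,205),(45,230),(437,265)]),BAY,[550,0,0]); print('bay',b[:2],np.degrees(b[2]),e)
print('rel',rel(b,c)); np.savez('fit.npz',b=b,c=c)
print('jar',ray(f,[[375,205]],60),'bottle',ray(f,[[217,190]],100))
print('under lid edges bottom', proj(f,[[c[0],c[1],0]]))
E
```

```text
case [544.25264252  38.95388287] -12.260355428137443 0.6573823004040785
bay [651.7767321   52.79070136] -4.599788048125883 0.8174588304174554
rel [-106.06812638  -22.41517236   -7.66056738]
jar [[ 632.02821844 -121.04588788   60.        ]] bottle [[659.5345704  232.65981056 100.        ]]
under lid edges bottom [[305.21027204 246.06787144]]
```

```bash
python3 - <<'E'
from h import *
grab('wrist','w0')
a=cv2.imread('pics/scene0.png')[0:150,510:640]; b=cv2.imread('pics/w0.png')
o=np.hstack([cv2.resize(a,(390,450),interpolation=cv2.INTER_CUBIC),cv2.resize(b,(400,300))]) if 0 else None
c=np.zeros((450,800,3),np.uint8); c[:,:390]=cv2.resize(a,(390,450),interpolation=cv2.INTER_CUBIC); c[:300,400:]=cv2.resize(b,(400,300))
cv2.imwrite('pics/g0.png',c)
f=load('w0'); R=cv2.Rodrigues(f['rvec'])[0]; print('cam pos',-R.T@np.ravel(f['tvec']),'fwd',R[2])
E
python3 -m inch --help 2>&1 | head -30
```

```text
cam pos [ 51.42352655 578.80965024 384.35973981] fwd [ 0.2853923  -0.0695055  -0.95588714]
invalid input: not JSON, or not a number
```

View pics/g0.png

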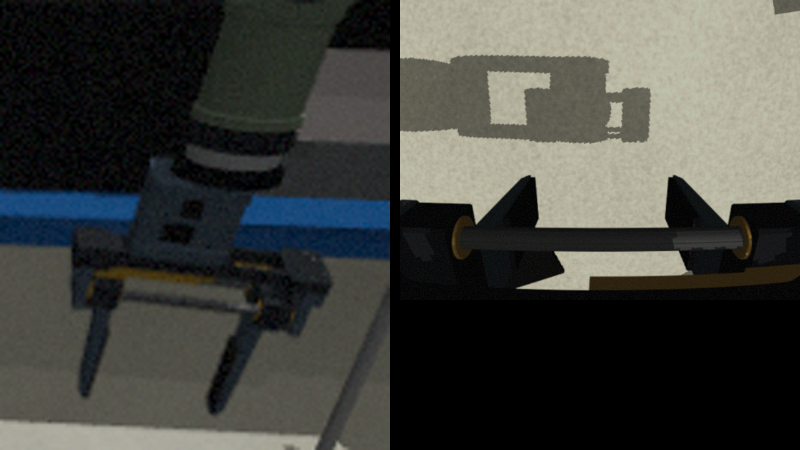

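Picture g0 shows the gripper's wide body block just above the long fingers, with the wrist camera on the tool +x side. Pointing straight down, the body reaches 38 mm forward against 16 mm for the fingers. It would hit the tub or lid before the fingers touched the base. So I need the tool tilted with its tips forward. The rows can't command a tilt directly, so I'll go high up at about the push heading and see what the reach limit does to the orientation.

```bash
python3 -m inch '[{"x":-2.5,"y":-2.2,"z":-1},{"x":-2.5,"y":-2.2,"z":-1},{"x":-2.5,"y":-2.2,"z":-1},{"x":-2.5,"y":-2.2,"z":-1},{"x":-2.5,"y":-2.2,"z":-1},{"x":-2.5,"y":-2.2,"z":-1},{"x":-2.5,"y":-2.2,"z":-1},{"x":-2.5,"y":-2.2,"z":-1},{"x":-2.5,"y":-2.2,"z":-1},{"x":-2.5,"y":-2.2,"z":-1},{"x":-2.5,"y":-2.2,"z":-1},{"x":-2.5,"y":-2.2,"z":-1}]'
python3 -m inch '[{"x":-2.5,"y":-2.2,"z":-1},{"x":-2.5,"y":-2.2,"z":-1},{"x":-2.5,"y":-2.2,"z":-1},{"x":-2.5,"y":-2.2,"z":-1},{"x":-2.5,"y":-2.2,"z":-1},{"x":-2.5,"y":-2.2,"z":-1},{"x":-2.5,"y":-2.2,"z":-1},{"x":-2.5,"y":-2.2,"z":-1},{"x":-2.5,"y":-2.2,"z":-1},{"x":-2.5,"y":-2.2,"z":-1},{"x":-2.5,"y":-2.2,"z":-1},{"x":-2.5,"y":-2.2,"z":-1}]'
```

```text
invalid input
invalid input
```

```bash
python3 -m inch '[{"x":-2.5,"y":-2.2,"z":-1.0,"yaw":0.0,"gripper":1.0},{"x":-2.5,"y":-2.2,"z":-1.0,"yaw":0.0,"gripper":1.0},{"x":-2.5,"y":-2.2,"z":-1.0,"yaw":0.0,"gripper":1.0},{"x":-2.5,"y":-2.2,"z":-1.0,"yaw":0.0,"gripper":1.0},{"x":-2.5,"y":-2.2,"z":-1.0,"yaw":0.0,"gripper":1.0},{"x":-2.5,"y":-2.2,"z":-1.0,"yaw":0.0,"gripper":1.0},{"x":-2.5,"y":-2.2,"z":-1.0,"yaw":0.0,"gripper":1.0},{"x":-2.5,"y":-2.2,"z":-1.0,"yaw":0.0,"gripper":1.0},{"x":-2.5,"y":-2.2,"z":-1.0,"yaw":0.0,"gripper":1.0},{"x":-2.5,"y":-2.2,"z":-1.0,"yaw":0.0,"gripper":1.0},{"x":-2.5,"y":-2.2,"z":-1.0,"yaw":0.0,"gripper":1.0},{"x":-2.5,"y":-2.2,"z":-1.0,"yaw":0.0,"gripper":1.0}]'
```

```text
time_s: 1.15
ee_pos: [364.1, 231.8, 356.4]
ee_rot: [180.0, -0.0, 166.7]
force: [1.2, 0.6, -1.2]
gripper_width: 91.0
```

All five keys are required in each row. Continuing to the stretch position.

```bash
python3 -m inch '[{"x":-2.5,"y":-2.2,"z":-1.0,"yaw":0.0,"gripper":1.0},{"x":-2.5,"y":-2.2,"z":-1.0,"yaw":0.0,"gripper":1.0},{"x":-2.5,"y":-2.2,"z":-1.0,"yaw":0.0,"gripper":1.0},{"x":-2.5,"y":-2.2,"z":-1.0,"yaw":0.0,"gripper":1.0},{"x":-2.5,"y":-2.2,"z":-1.0,"yaw":0.0,"gripper":1.0},{"x":-2.5,"y":-2.2,"z":-1.0,"yaw":0.0,"gripper":1.0},{"x":-2.5,"y":-2.2,"z":-1.0,"yaw":0.0,"gripper":1.0},{"x":-2.5,"y":-2.2,"z":-1.0,"yaw":0.0,"gripper":1.0},{"x":-2.5,"y":-2.2,"z":-1.0,"yaw":0.0,"gripper":1.0},{"x":-2.5,"y":-2.2,"z":-1.0,"yaw":0.0,"gripper":1.0},{"x":-2.5,"y":-2.2,"z":-1.0,"yaw":0.0,"gripper":1.0},{"x":-2.5,"y":-2.2,"z":-1.0,"yaw":0.0,"gripper":1.0}]'
python3 -m inch '[{"x":-4.0,"y":0.0,"z":0.0,"yaw":0.0,"gripper":1.0},{"x":-4.0,"y":0.0,"z":0.0,"yaw":0.0,"gripper":1.0},{"x":-4.0,"y":0.0,"z":0.0,"yaw":0.0,"gripper":1.0},{"x":-4.0,"y":0.0,"z":0.0,"yaw":0.0,"gripper":1.0},{"x":-4.0,"y":0.0,"z":0.0,"yaw":0.0,"gripper":1.0},{"x":-4.0,"y":0.0,"z":0.0,"yaw":0.0,"gripper":1.0},{"x":-4.0,"y":0.0,"z":0.0,"yaw":0.0,"gripper":1.0}]'
python3 -c "from h import *;s=telemetry.state();print(s['qpos'])"
```

```text
time_s: 2.15
ee_pos: [595.2, -94.2, 476.1]
ee_rot: [180.0, -0.0, 166.7]
force: [0.3, 1.0, 1.1]
gripper_width: 91.7
time_s: 2.73
ee_pos: [799.9, -144.6, 427.9]
ee_rot: [179.8, 2.5, 166.7]
force: [-0.1, -0.1, 0.1]
gripper_width: 91.6
[-1.10806368e+01  4.64415834e+01  1.25560129e+01  6.35317313e-02
  1.18540001e+02 -8.77050850e+01]
```

The reach limit makes it tilt, and in the right direction, with tips forward. I'll push further, then retreat and see whether the tilt stays.

```bash
python3 -m inch '[{"x":-4.0,"y":0.0,"z":-1.0,"yaw":0.0,"gripper":1.0},{"x":-4.0,"y":0.0,"z":-1.0,"yaw":0.0,"gripper":1.0},{"x":-4.0,"y":0.0,"z":-1.0,"yaw":0.0,"gripper":1.0},{"x":-4.0,"y":0.0,"z":-1.0,"yaw":0.0,"gripper":1.0}]'
python3 -m inch '[{"x":4.0,"y":0.0,"z":0.0,"yaw":0.0,"gripper":1.0},{"x":4.0,"y":0.0,"z":0.0,"yaw":0.0,"gripper":1.0}]'
```

```text
time_s: 3.07
ee_pos: [846.8, -161.2, 409.7]
ee_rot: [179.6, 8.6, 166.6]
force: [0.7, 0.9, -0.5]
gripper_width: 91.0
time_s: 3.23
ee_pos: [803.2, -150.7, 398.7]
ee_rot: [179.6, 8.3, 166.6]
force: [0.9, -0.2, 1.0]
gripper_width: 91.0
```

The tilt is retained. I'll keep pushing outward until it reaches about 30°.

```bash
python3 -m inch '[{"x":-4.0,"y":0.0,"z":-1.0,"yaw":0.0,"gripper":1.0},{"x":-4.0,"y":0.0,"z":-1.0,"yaw":0.0,"gripper":1.0},{"x":-4.0,"y":0.0,"z":-1.0,"yaw":0.0,"gripper":1.0},{"x":-4.0,"y":0.0,"z":-1.0,"yaw":0.0,"gripper":1.0},{"x":-4.0,"y":0.0,"z":-1.0,"yaw":0.0,"gripper":1.0},{"x":-4.0,"y":0.0,"z":-1.0,"yaw":0.0,"gripper":1.0},{"x":-4.0,"y":0.0,"z":-1.0,"yaw":0.0,"gripper":1.0},{"x":-4.0,"y":0.0,"z":-1.0,"yaw":0.0,"gripper":1.0},{"x":-4.0,"y":0.0,"z":-1.0,"yaw":0.0,"gripper":1.0},{"x":-4.0,"y":0.0,"z":-1.0,"yaw":0.0,"gripper":1.0}]'
```

```text
time_s: 4.07
ee_pos: [914.8, -187.2, 426.9]
ee_rot: [179.0, 21.9, 166.4]
force: [0.8, -1.0, -0.3]
gripper_width: 91.0
```

```bash
python3 -m inch '[{"x":-4.0,"y":0.0,"z":-1.0,"yaw":0.0,"gripper":1.0},{"x":-4.0,"y":0.0,"z":-1.0,"yaw":0.0,"gripper":1.0},{"x":-4.0,"y":0.0,"z":-1.0,"yaw":0.0,"gripper":1.0},{"x":-4.0,"y":0.0,"z":-1.0,"yaw":0.0,"gripper":1.0},{"x":-4.0,"y":0.0,"z":-1.0,"yaw":0.0,"gripper":1.0},{"x":-4.0,"y":0.0,"z":-1.0,"yaw":0.0,"gripper":1.0}]'
python3 - <<'E'
from h import *
from scipy.spatial.transform import Rotation as Ro
s=telemetry.state(); R=Ro.from_euler('xyz',s['ee_rot'],degrees=True).as_matrix(); print(s['ee_pos'],s['ee_rot']); print(R.round(3)); print('approach heading',np.degrees(np.arctan2(R[1,2],R[0,2])))
E
```

```text
time_s: 4.57
ee_pos: [944.6, -200.4, 473.5]
ee_rot: [178.6, 31.7, 166.2]
force: [-0.4, -0.1, 0.1]
gripper_width: 90.8
[ 944.5685538  -200.43635364  473.47025342] [178.62112367  31.73090686 166.2164033 ]
[[-0.826  0.226  0.516]
 [ 0.203  0.974 -0.102]
 [-0.526  0.02  -0.85 ]]
approach heading -11.16313489910535
```

Tilt is 31.7° with the jaw heading at about −13°, close to the case's −12.3°. With that the finger corner leads the TCP by 25 mm and the body by only 2 mm. Next I go back to behind the case, staying high.

```bash
python3 -m inch '[{"x":3.0,"y":0.8,"z":-1.0,"yaw":0.0,"gripper":1.0},{"x":3.0,"y":0.8,"z":-1.0,"yaw":0.0,"gripper":1.0},{"x":3.0,"y":0.8,"z":-1.0,"yaw":0.0,"gripper":1.0},{"x":3.0,"y":0.8,"z":-1.0,"yaw":0.0,"gripper":1.0},{"x":3.0,"y":0.8,"z":-1.0,"yaw":0.0,"gripper":1.0},{"x":3.0,"y":0.8,"z":-1.0,"yaw":0.0,"gripper":1.0},{"x":3.0,"y":0.8,"z":-1.0,"yaw":0.0,"gripper":1.0},{"x":3.0,"y":0.8,"z":-1.0,"yaw":0.0,"gripper":1.0},{"x":3.0,"y":0.8,"z":-1.0,"yaw":0.0,"gripper":1.0},{"x":3.0,"y":0.8,"z":-1.0,"yaw":0.0,"gripper":1.0},{"x":3.0,"y":0.8,"z":-1.0,"yaw":0.0,"gripper":1.0},{"x":3.0,"y":0.8,"z":-1.0,"yaw":0.0,"gripper":1.0}]'
cat >> h.py <<'E'
from scipy.spatial.transform import Rotation as Ro
def st(): s=telemetry.state(); return s,Ro.from_euler('xyz',s['ee_rot'],degrees=True).as_matrix()
def go(t,n):
    s,R=st(); d=R.T@(np.array(t)-s['ee_pos'])/10; print('total cm',d.round(2),'per row',(d/n).round(3))
E
python3 -c "
from h import *
s,R=st();print(s['time_s'],s['ee_pos'],s['ee_rot']);go([425,64,330],8);go([425,64,33],12)"
```

```text
time_s: 5.57
ee_pos: [620.5, -28.4, 394.0]
ee_rot: [178.6, 31.7, 166.2]
force: [-0.5, 0.6, 0.1]
gripper_width: 91.3
5.5667 [620.47110096 -28.42998844 393.97820276] [178.56157282  31.73863264 166.16667876]
total cm [21.39  4.44 -5.6 ] per row [ 2.673  0.555 -0.7  ]
total cm [37.01  3.81 19.65] per row [3.084 0.317 1.638]
```

```bash
python3 -m inch '[{"x":2.67,"y":0.55,"z":-0.7,"yaw":0.0,"gripper":1.0},{"x":2.67,"y":0.55,"z":-0.7,"yaw":0.0,"gripper":1.0},{"x":2.67,"y":0.55,"z":-0.7,"yaw":0.0,"gripper":1.0},{"x":2.67,"y":0.55,"z":-0.7,"yaw":0.0,"gripper":1.0},{"x":2.67,"y":0.55,"z":-0.7,"yaw":0.0,"gripper":1.0},{"x":2.67,"y":0.55,"z":-0.7,"yaw":0.0,"gripper":1.0},{"x":2.67,"y":0.55,"z":-0.7,"yaw":0.0,"gripper":1.0},{"x":2.67,"y":0.55,"z":-0.7,"yaw":0.0,"gripper":1.0}]'
python3 -m inch '[{"x":1.77,"y":-0.07,"z":2.87,"yaw":0.0,"gripper":1.0},{"x":1.77,"y":-0.07,"z":2.87,"yaw":0.0,"gripper":1.0},{"x":1.77,"y":-0.07,"z":2.87,"yaw":0.0,"gripper":1.0},{"x":1.77,"y":-0.07,"z":2.87,"yaw":0.0,"gripper":1.0},{"x":1.77,"y":-0.07,"z":2.87,"yaw":0.0,"gripper":1.0},{"x":1.77,"y":-0.07,"z":2.87,"yaw":0.0,"gripper":1.0},{"x":1.77,"y":-0.07,"z":2.87,"yaw":0.0,"gripper":1.0},{"x":1.77,"y":-0.07,"z":2.87,"yaw":0.0,"gripper":1.0}]'
python3 - <<'E'
from h import *
s,R=st();print(s['time_s'],s['ee_pos'],s['ee_rot'],R[:,1].round(3));go([s['ee_pos'][0],s['ee_pos'][1],34],2); go([455,58.5,34],4); go([478.8,53.2,34],4)
f=grab('wrist','w1'); g=grab('top','top1'); x=np.zeros((480,800,3),np.uint8)
x[:300,:400]=cv2.resize(cv2.imread('pics/w1.png'),(400,300)); x[:,400:]=cv2.resize(cv2.imread('pics/top1.png')[165:405,230:430],(400,480)); cv2.imwrite('pics/m1.png',x)
E
```

```text
time_s: 6.23
ee_pos: [425.3, 63.2, 330.5]
ee_rot: [178.5, 31.7, 166.1]
force: [0.1, 0.2, 0.2]
gripper_width: 91.3
time_s: 6.9
ee_pos: [429.7, 59.6, 103.6]
ee_rot: [179.2, 32.0, 166.1]
force: [0.2, -0.2, 0.9]
gripper_width: 91.2
6.9 [429.70789663  59.63866978 103.6365248 ] [179.16101666  32.03665549 166.05168571] [0.233 0.972 0.012]
total cm [ 3.69 -0.09  5.9 ] per row [ 1.847 -0.043  2.951]
total cm [1.59 0.39 7.23] per row [0.397 0.098 1.807]
total cm [-0.48  0.43  8.52] per row [-0.119  0.108  2.13 ]
```

View pics/m1.png

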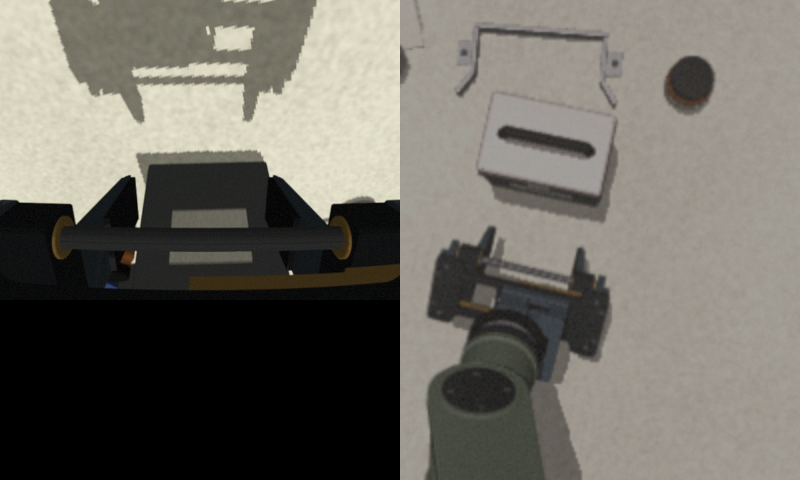

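Picture m1 (top, at right) shows the tilted fingers at (490,240) and (580,262), square behind the case face. The descent stopped short, so I'll check for a joint limit.

```bash
python3 -m inch '[{"x":1.5,"y":-0.05,"z":2.0,"yaw":0.0,"gripper":1.0},{"x":1.0,"y":-0.05,"z":1.8,"yaw":0.0,"gripper":1.0}]'
python3 - <<'E'
from h import *
s,R=st();print(s['qpos'],s['qvel'])
E
```

```text
time_s: 7.17
ee_pos: [431.0, 62.7, 80.4]
ee_rot: [179.6, 30.5, 165.9]
force: [-1.1, -0.3, 0.0]
gripper_width: 91.1
[ 17.52035474  10.0765247  139.4590061  -76.69085742  15.484008
  14.129356  ] [-0.78305295 15.79987924 -5.71699763 -0.29034954 -1.8366902  -6.88521775]
```

The wrist is near its singular pose (q5 small, q4 at −76.7). It should ease further out, so I'll descend while moving forward, slowly.

```bash
python3 -c "
from h import *
go([452,59,36],6)"
python3 -m inch '[{"x":0.0,"y":0.0,"z":0.8,"yaw":0.0,"gripper":1.0},{"x":0.1,"y":0.0,"z":0.8,"yaw":0.0,"gripper":1.0},{"x":0.1,"y":0.0,"z":0.8,"yaw":0.0,"gripper":1.0},{"x":0.1,"y":0.0,"z":0.8,"yaw":0.0,"gripper":1.0},{"x":0.0,"y":0.0,"z":0.0,"yaw":0.0,"gripper":1.0}]'
python3 - <<'E'
from h import *
s,R=st();print(s['qpos'],s['qvel'].round(1));print(R.round(3)); go([452,57,36],4)
E
```

```text
total cm [0.42 0.12 4.91] per row [0.07  0.02  0.818]
time_s: 7.58
ee_pos: [448.9, 62.2, 67.8]
ee_rot: [-180.0, 29.4, 166.1]
force: [-0.1, -0.4, 1.1]
gripper_width: 91.0
[ 16.27870781  12.99570936 137.67643446 -76.97160352  14.70956274
  13.43898131] [ 0.3 -0.8  1.2 -0.1  0.4  0.6]
[[-0.846  0.241  0.476]
 [ 0.21   0.971 -0.119]
 [-0.491 -0.001 -0.871]]
total cm [ 1.18 -0.43  2.98] per row [ 0.296 -0.107  0.745]
```

```bash
python3 -m inch '[{"x":0.2,"y":-0.2,"z":0.9,"yaw":0.0,"gripper":1.0},{"x":0.2,"y":-0.2,"z":0.9,"yaw":0.0,"gripper":1.0},{"x":0.2,"y":-0.1,"z":0.9,"yaw":0.0,"gripper":1.0},{"x":0.0,"y":0.0,"z":0.0,"yaw":0.0,"gripper":1.0}]'
python3 - <<'E'
from h import *
s,R=st();print(s['qpos'],s['qvel'].round(1));print(R.round(3)); go([460,55,36],4)
E
```

```text
time_s: 7.92
ee_pos: [457.9, 57.7, 55.5]
ee_rot: [-179.6, 28.2, 166.1]
force: [0.3, 0.6, -0.4]
gripper_width: 91.4
[ 14.85691137  15.10831109 136.75804121 -77.0037769   13.84432347
  12.5286745 ] [ 0.5 -0.9  0.9  0.   0.3  0.4]
[[-0.856  0.244  0.456]
 [ 0.212  0.97  -0.12 ]
 [-0.472 -0.006 -0.882]]
total cm [ 0.68 -0.2   1.85] per row [ 0.171 -0.05   0.462]
```

```bash
python3 -m inch '[{"x":0.4,"y":0.0,"z":0.9,"yaw":0.0,"gripper":1.0},{"x":0.4,"y":0.0,"z":0.9,"yaw":0.0,"gripper":1.0},{"x":0.4,"y":0.0,"z":0.9,"yaw":0.0,"gripper":1.0},{"x":0.0,"y":0.0,"z":0.0,"yaw":0.0,"gripper":1.0}]'
python3 - <<'E'
from h import *
s,R=st();print(s['qpos'],s['qvel'].round(1));print(R.round(3)); go([467,55,34],4)
E
```

```text
time_s: 8.25
ee_pos: [463.7, 60.4, 41.8]
ee_rot: [-179.3, 26.9, 166.1]
force: [-0.4, 0.3, -0.3]
gripper_width: 91.2
[ 14.80236185  17.31259122 135.94611155 -77.00560015  13.550398
  12.76663532] [ 0.1 -1.   0.6  0.   0.3  0. ]
[[-0.866  0.246  0.436]
 [ 0.215  0.969 -0.121]
 [-0.452 -0.011 -0.892]]
total cm [-0.05 -0.43  0.91] per row [-0.013 -0.107  0.226]
```

```bash
python3 -m inch '[{"x":-0.2,"y":-0.2,"z":0.6,"yaw":-0.2,"gripper":1.0},{"x":-0.2,"y":-0.2,"z":0.6,"yaw":-0.2,"gripper":1.0},{"x":0.0,"y":0.0,"z":0.0,"yaw":0.0,"gripper":1.0}]'
python3 - <<'E'
from h import *
s,R=st();print(s['qpos'],s['qvel'].round(1));print(R.round(3)); print('jaw heading',np.degrees(np.arctan2(-R[0,1],R[1,1])))
g=grab('top','top2'); x=cv2.resize(cv2.imread('pics/top2.png')[165:315,250:400],(600,600),interpolation=cv2.INTER_CUBIC); cv2.imwrite('pics/m2.png',x)
E
```

```text
time_s: 8.5
ee_pos: [472.8, 54.5, 37.6]
ee_rot: [-178.2, 26.6, 168.3]
force: [0.2, 0.3, -1.1]
gripper_width: 91.1
[ 13.46947211  18.29254032 135.11961101 -77.00896039  12.97209633
   9.63057015] [ 0.5 -0.7  0.9  0.1 -0.   2.1]
[[-0.876  0.217  0.431]
 [ 0.181  0.976 -0.122]
 [-0.447 -0.028 -0.894]]
jaw heading -12.5156255927246
```

View pics/m2.png

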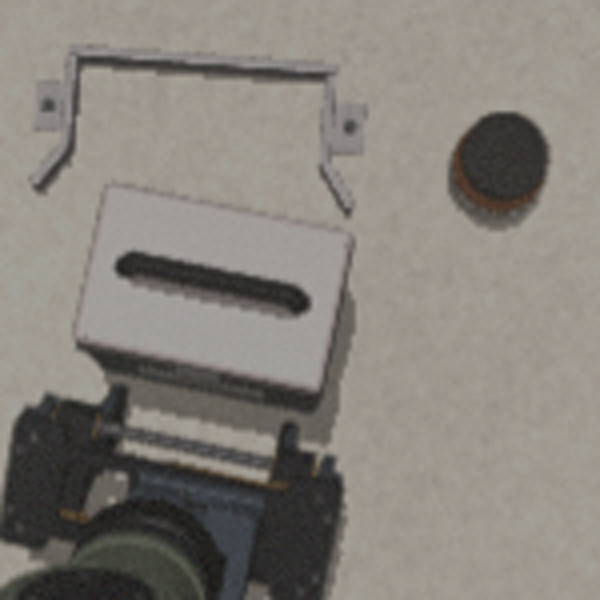

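Picture m2 shows both fingers (115,400) and (290,440) square just behind the pushed face and about centred on it. Now I'll work out the steering waypoints.

```bash
cat >> h.py <<'E'
def tgt(cb,off=66.2,lat=0.,z=35):
    b=np.load('fit.npz')['b']; a=b[2]; h=a+np.radians(cb[2])
    c=b[:2]+np.array([np.cos(a)*cb[0]-np.sin(a)*cb[1],np.sin(a)*cb[0]+np.cos(a)*cb[1]])
    t=c-off*np.array([np.cos(h),np.sin(h)])+lat*np.array([-np.sin(h),np.cos(h)])
    return np.r_[t,z],np.degrees(h)
def plan(cbs,ns,**k):
    s,R=st(); p=s['ee_pos'].copy()
    for cb,n in zip(cbs,ns):
        t,h=tgt(cb,**k); h0=np.degrees(np.arctan2(-R[0,1],R[1,1])); y=-(h-h0)*abs(R[2,2])
        Rn=R@Ro.from_euler('z',y,degrees=True).as_matrix(); Rm=R@Ro.from_euler('z',y/2,degrees=True).as_matrix()
        print(cb,'tcp',t.round(1),'rows',n,'per row',(Rm.T@(t-p)/10/n).round(2),'yaw',round(y/5/n,3)); p,R=t,Rn
    print(s['ee_pos'])
E
python3 -c "
from h import *
plan([(-106,-22.4,-7.7),(-78,-13,-5),(-52,-3,-2),(-20,0,0),(0,0,0)],[2,6,6,6,5])"
```

```text
(-106, -22.4, -7.7) tcp [479.6  53.1  35. ] rows 2 per row [-0.27  0.01  0.28] yaw -0.022
(-78, -13, -5) tcp [507.7  57.1  35. ] rows 6 per row [-0.4   0.16  0.19] yaw -0.082
(-52, -3, -2) tcp [533.9  61.6  35. ] rows 6 per row [-0.38  0.14  0.18] yaw -0.106
(-20, 0, 0) tcp [565.9  59.7  35. ] rows 6 per row [-0.48  0.03  0.23] yaw -0.08
(0, 0, 0) tcp [585.8  58.1  35. ] rows 5 per row [-0.36  0.    0.18] yaw -0.019
[472.33712799  54.59792981  37.64147082]
```

```bash
python3 -m inch '[{"x":-0.27,"y":0.0,"z":0.28,"yaw":0.0,"gripper":1.0},{"x":-0.27,"y":0.0,"z":0.28,"yaw":0.0,"gripper":1.0},{"x":-0.4,"y":0.0,"z":0.19,"yaw":0.0,"gripper":1.0},{"x":-0.4,"y":0.16,"z":0.19,"yaw":-0.1,"gripper":1.0},{"x":-0.4,"y":0.16,"z":0.19,"yaw":-0.1,"gripper":1.0},{"x":-0.4,"y":0.16,"z":0.19,"yaw":-0.1,"gripper":1.0},{"x":-0.4,"y":0.16,"z":0.19,"yaw":-0.1,"gripper":1.0},{"x":-0.4,"y":0.16,"z":0.19,"yaw":-0.1,"gripper":1.0}]'
python3 - <<'E'
from h import *
s,R=st();print(s['qpos'],s['ee_pos'],s['ee_rot'],s['force']);plan([(-52,-3,-2),(-20,0,0)],[6,6])
g=grab('top','top3');grab('scene','s3'); x=np.zeros((480,800,3),np.uint8);x[:,:480]=cv2.resize(cv2.imread('pics/top3.png')[165:285,250:370],(480,480),interpolation=cv2.INTER_CUBIC);x[:480,480:]=cv2.resize(cv2.imread('pics/s3.png')[180:380,260:393],(320,480)); cv2.imwrite('pics/m3.png',x)
E
```

```text
time_s: 9.22
ee_pos: [504.9, 54.3, 34.8]
ee_rot: [-176.8, 26.2, 171.0]
force: [-3.9, -2.0, -0.1]
gripper_width: 90.8
[ 12.38434959  20.44954782 131.24484001 -69.19137975  13.16549658
  -1.7765227 ] [504.8952054   54.26571225  34.78253799] [-176.78994405   26.22518691  171.01579455] [-3.93276144 -1.98351405 -0.0623999 ]
(-52, -3, -2) tcp [533.9  61.6  35. ] rows 6 per row [-0.42  0.19  0.19] yaw -0.114
(-20, 0, 0) tcp [565.9  59.7  35. ] rows 6 per row [-0.48  0.03  0.23] yaw -0.082
[504.8952054   54.26571225  34.78253799]
```

View pics/m3.png

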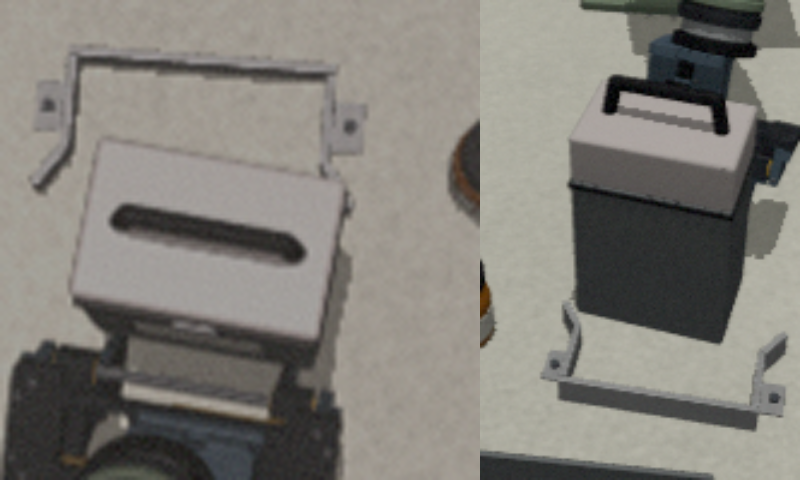

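Picture m3 shows the case sliding upright. Its lid corners are at (103,138), (345,183), (316,340), (72,296) in the ×4 crop.

```bash
python3 - <<'E'
from h import *
f=load('top3'); k=lambda a:np.array(a)/4+[249.5,164.5]; b=np.load('fit.npz')['b']
b2,e2=fit(f,k([(72,46),(335,66),(72,146),(325,166),(36,188)]),BAY[:5],[650,50,-.08]); print('bay',b2[:2],np.degrees(b2[2]),e2)
c,e=fit(f,k([(103,138),(345,183),(316,340),(72,296)]),LID,[570,40,-.2]); print('case',c[:2],np.degrees(c[2]),e,rel(b,c))
s,R=st(); h=c[2]; d=s['ee_pos'][:2]-c[:2]; print('tcp in case',d@[np.cos(h),np.sin(h)],d@[-np.sin(h),np.cos(h)],'jaw',np.degrees(np.arctan2(-R[0,1],R[1,1])))
E
```

```text
bay [652.59926722  53.25216242] -3.9083204928090614 0.8198389171978867
case [569.60296222  41.34808818] -10.541862585973536 0.8319889159957444 [-80.99145948 -17.99570348  -5.94207454]
tcp in case -64.80157279648242 1.7358743840350854 jaw -10.364717409761711
```

The case fit agrees with the fingers (jaw −10.4°, case −10.5°). Next I steer left while entering.

```bash
python3 -c "
from h import *
plan([(-56,-4,-3),(-28,0,-.5)],[6,6],off=64.8,lat=1.7)"
```

```text
(-56, -4, -3) tcp [531.6  63.5  35. ] rows 6 per row [-0.36  0.21  0.17] yaw -0.082
(-28, 0, -0.5) tcp [559.5  62.5  35. ] rows 6 per row [-0.42  0.04  0.2 ] yaw -0.091
[506.21272795  54.91036291  35.10930914]
```

```bash
python3 -m inch '[{"x":-0.36,"y":0.21,"z":0.17,"yaw":-0.09,"gripper":1.0},{"x":-0.36,"y":0.21,"z":0.17,"yaw":-0.09,"gripper":1.0},{"x":-0.36,"y":0.21,"z":0.17,"yaw":-0.09,"gripper":1.0},{"x":-0.36,"y":0.21,"z":0.17,"yaw":-0.09,"gripper":1.0},{"x":-0.36,"y":0.21,"z":0.17,"yaw":-0.09,"gripper":1.0},{"x":-0.36,"y":0.21,"z":0.17,"yaw":-0.09,"gripper":1.0}]'
python3 - <<'E'
from h import *
s,R=st();print(s['qpos'],s['ee_rot']);plan([(-28,0,-.5)],[6],off=64.8,lat=1.7)
g=grab('top','top4');grab('scene','s4'); x=np.zeros((480,800,3),np.uint8);x[:,:480]=cv2.resize(cv2.imread('pics/top4.png')[165:285,250:370],(480,480),interpolation=cv2.INTER_CUBIC);x[:480,480:]=cv2.resize(cv2.imread('pics/s4.png')[180:380,260:393],(320,480)); cv2.imwrite('pics/m4.png',x)
E
```

```text
time_s: 9.82
ee_pos: [530.8, 62.9, 34.6]
ee_rot: [-175.5, 26.1, 174.0]
force: [-4.2, -2.2, -1.1]
gripper_width: 91.2
[ 12.79282733  22.04295331 127.84702676 -62.46252919  14.08041301
 -11.03814695] [-175.47136228   26.06411139  174.01893096]
(-28, 0, -0.5) tcp [559.5  62.5  35. ] rows 6 per row [-0.43  0.05  0.2 ] yaw -0.086
[530.84261558  62.94131953  34.58376879]
```

View pics/m4.png

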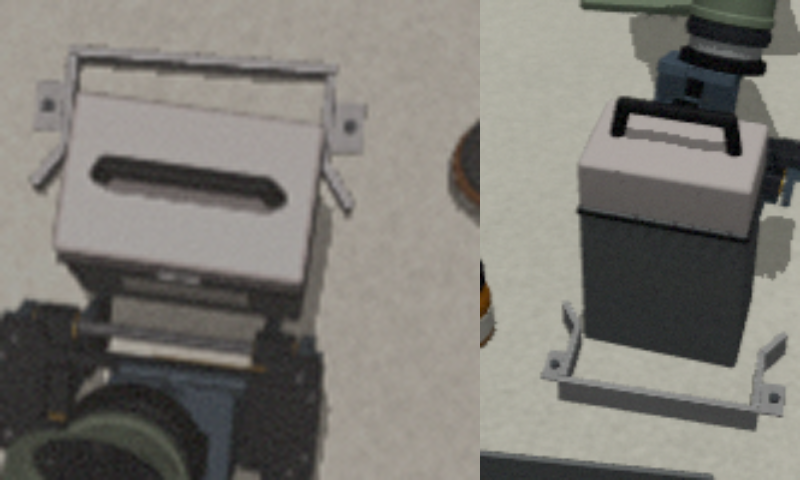

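Picture m4 shows the case upright and entering the bay mouth, with lid corners at about (80,92), (324,126), (302,284), (55,250).

```bash
python3 - <<'E'
from h import *
f=load('top4'); k=lambda a:np.array(a)/4+[249.5,164.5]; b=np.load('fit.npz')['b']
c,e=fit(f,k([(80,92),(324,126),(302,284),(55,250)]),LID,[595,45,-.15]); print('case',c[:2],np.degrees(c[2]),e,rel(b,c))
s,R=st(); h=c[2]; d=s['ee_pos'][:2]-c[:2]; o,l=d@[np.cos(h),np.sin(h)],d@[-np.sin(h),np.cos(h)];print('tcp in case',o,l,'jaw',np.degrees(np.arctan2(-R[0,1],R[1,1])))
plan([(-28,0,0),(0,0,0)],[6,6],off=-o,lat=l)
E
```

```text
case [595.96214922  50.97292893] -8.091355344529275 0.6970352771525331 [-55.48903719  -6.2879814   -3.4915673 ]
tcp in case -65.09580328986529 3.583384826527305 jaw -7.917752535730803
(-28, 0, 0) tcp [559.3  63.8  35. ] rows 6 per row [-0.41  0.05  0.19] yaw -0.099
(0, 0, 0) tcp [587.2  61.6  35. ] rows 6 per row [-0.42  0.    0.2 ] yaw -0.019
[532.01874888  63.68299607  34.99428934]
```

```bash
python3 -m inch '[{"x":-0.41,"y":0.06,"z":0.19,"yaw":-0.1,"gripper":1.0},{"x":-0.41,"y":0.06,"z":0.19,"yaw":-0.1,"gripper":1.0},{"x":-0.41,"y":0.06,"z":0.19,"yaw":-0.1,"gripper":1.0},{"x":-0.41,"y":0.06,"z":0.19,"yaw":-0.1,"gripper":1.0},{"x":-0.41,"y":0.06,"z":0.19,"yaw":-0.1,"gripper":1.0},{"x":-0.41,"y":0.06,"z":0.19,"yaw":-0.1,"gripper":1.0}]'
python3 -m inch '[{"x":-0.4,"y":0.0,"z":0.2,"yaw":-0.02,"gripper":1.0},{"x":-0.4,"y":0.0,"z":0.2,"yaw":-0.02,"gripper":1.0},{"x":-0.4,"y":0.0,"z":0.2,"yaw":-0.02,"gripper":1.0},{"x":-0.4,"y":0.0,"z":0.2,"yaw":0.0,"gripper":1.0}]'
python3 - <<'E'
from h import *
s,R=st();print('jaw',np.degrees(np.arctan2(-R[0,1],R[1,1])));plan([(0,0,0)],[4],off=65.1,lat=3.6)
E
```

```text
time_s: 10.42
ee_pos: [558.7, 64.1, 35.3]
ee_rot: [-174.1, 25.9, 177.4]
force: [-4.6, -1.6, 0.5]
gripper_width: 91.5
time_s: 10.75
ee_pos: [577.0, 62.9, 35.4]
ee_rot: [-174.0, 25.9, 177.7]
force: [-5.4, 0.4, -0.3]
gripper_width: 91.4
jaw -4.889486783202878
(0, 0, 0) tcp [587.2  61.6  35. ] rows 4 per row [-0.23 -0.01  0.12] yaw -0.013
[576.98172445  62.87410285  35.37450998]
```

```bash
python3 -m inch '[{"x":-0.24,"y":0.0,"z":0.12,"yaw":0.0,"gripper":1.0},{"x":-0.24,"y":0.0,"z":0.12,"yaw":0.0,"gripper":1.0},{"x":-0.24,"y":0.0,"z":0.12,"yaw":0.0,"gripper":1.0}]'
python3 -m inch '[{"x":-0.18,"y":0.0,"z":0.09,"yaw":0.0,"gripper":1.0},{"x":0.0,"y":0.0,"z":0.0,"yaw":0.0,"gripper":1.0}]'
```

```text
time_s: 11.0
ee_pos: [585.1, 62.2, 35.3]
ee_rot: [-174.0, 25.9, 177.7]
force: [-6.5, 1.2, 0.4]
gripper_width: 91.4
time_s: 11.17
ee_pos: [587.4, 61.9, 35.5]
ee_rot: [-174.0, 25.9, 177.7]
force: [-4.4, 0.6, 0.3]
gripper_width: 91.1
```

```bash
for i in 1; do python3 -m inch '[{"x":-0.15,"y":0.0,"z":0.07,"yaw":0.0,"gripper":1.0},{"x":0.0,"y":0.0,"z":0.0,"yaw":0.0,"gripper":1.0}]'; done
python3 -m inch '[{"x":-0.15,"y":0.0,"z":0.07,"yaw":0.0,"gripper":1.0},{"x":0.0,"y":0.0,"z":0.0,"yaw":0.0,"gripper":1.0}]'
```

```text
time_s: 11.33
ee_pos: [587.8, 61.8, 35.3]
ee_rot: [-174.0, 25.8, 177.8]
force: [-9.7, 1.1, 4.7]
gripper_width: 91.4
time_s: 11.5
ee_pos: [588.2, 61.6, 35.2]
ee_rot: [-173.9, 25.8, 177.8]
force: [-14.8, 2.3, 8.6]
gripper_width: 90.9
```

The force rises and the motion stops at 587.8, so the case is against the stop. I'll back straight off and check.

```bash
python3 -m inch '[{"x":0.5,"y":0.0,"z":-0.24,"yaw":0.0,"gripper":1.0},{"x":1.0,"y":0.0,"z":-0.5,"yaw":0.0,"gripper":1.0},{"x":1.0,"y":0.0,"z":-0.5,"yaw":0.0,"gripper":1.0},{"x":1.0,"y":0.0,"z":-0.6,"yaw":0.0,"gripper":1.0},{"x":1.0,"y":0.0,"z":-0.6,"yaw":0.0,"gripper":1.0},{"x":1.0,"y":0.0,"z":-0.6,"yaw":0.0,"gripper":1.0},{"x":1.0,"y":0.0,"z":-0.6,"yaw":0.0,"gripper":1.0},{"x":0.0,"y":0.0,"z":0.0,"yaw":0.0,"gripper":1.0},{"x":0.0,"y":0.0,"z":0.0,"yaw":0.0,"gripper":1.0}]'
python3 - <<'E'
from h import *
g=grab('top','top5');grab('scene','s5'); x=np.zeros((480,800,3),np.uint8);x[:,:480]=cv2.resize(cv2.imread('pics/top5.png')[165:285,250:370],(480,480),interpolation=cv2.INTER_CUBIC);x[:480,480:]=cv2.resize(cv2.imread('pics/s5.png')[180:380,260:393],(320,480)); cv2.imwrite('pics/m5.png',x)
E
```

```text
time_s: 12.25
ee_pos: [518.0, 69.1, 40.6]
ee_rot: [-174.1, 26.1, 177.8]
force: [-0.3, 1.1, -0.5]
gripper_width: 91.5
```

View pics/m5.png

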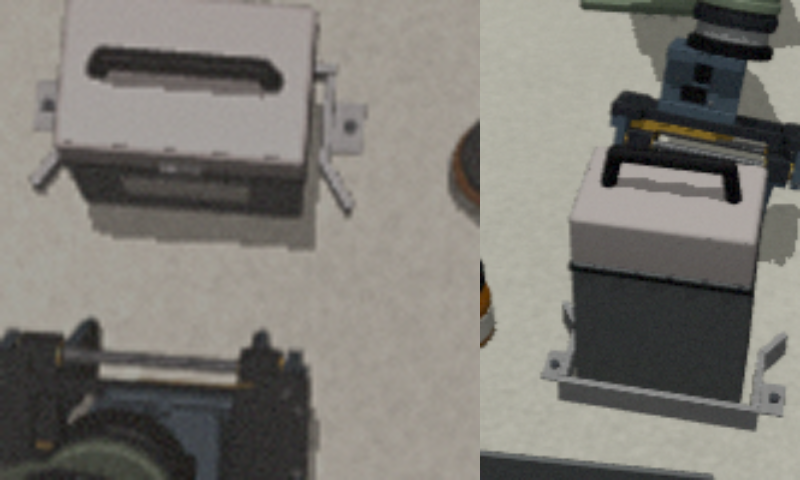

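Picture m5 shows the case upright in the bay against the back stop and the hand clear of it. Lid corners are about (68,−3), (317,8), (303,165), (55,148).

```bash
python3 - <<'E'
from h import *
f=load('top5'); b=np.load('fit.npz')['b']; k=lambda a:np.array(a)/4+[249.5,164.5]
c,e=fit(f,k([(68,-3),(317,8),(303,165),(55,148)]),LID,[650,52,-.08]); print('case',c[:2],np.degrees(c[2]),e,rel(b,c))
# white-lid mask, minimum area rectangle as independent check
g=cv2.cvtColor(f['pixels'],cv2.COLOR_RGB2GRAY)
# predicted base edge (-x face, z=0) pixels in crop, for home pose
for nm,p in(('fit',c),('home',b)):
    a=p[2];P=[[p[0]+np.cos(a)*x-np.sin(a)*y,p[1]+np.sin(a)*x+np.cos(a)*y,z] for x,y,z in LID+[[-42,-65,0],[-42,65,0]]]
    print(nm,((proj(f,P)-[249.5,164.5])*4).round(0).tolist())
d=cv2.absdiff(cv2.GaussianBlur(load('top0')['pixels'],(5,5),0),cv2.GaussianBlur(f['pixels'],(5,5),0)).max(2)
for n,(u,v) in dict(bottle=(217,190),jar=(375,205),rack=(160,245),mouse=(469,314),phone=(170,336),tape=(498,256),cup=(492,197)).items(): print(n,(d[v-25:v+25,u-25:u+25]>40).sum())
E
```

```text
case [652.27601385  53.50185953] -3.777001276288823 0.7904995102094879 [0.44064216 0.74890767 0.82278677]
fit [[66.0, -9.0], [317.0, 7.0], [307.0, 168.0], [53.0, 152.0], [303.0, 222.0], [84.0, 208.0]]
home [[68.0, -9.0], [320.0, 10.0], [307.0, 170.0], [53.0, 151.0], [303.0, 225.0], [85.0, 207.0]]
bottle 0
jar 0
rack 0
mouse 0
phone 0
tape 0
cup 0
```

The case is home within about 1 mm and 1°, and the bystanders haven't moved. The hand is clear, so I'm handing in.

```bash
python3 -c "
from h import *
s=telemetry.state();print(s['time_s'],s['force'].round(1),abs(s['qvel']).max());print(env.job_done())"
```

```text
12.35 [ 0.2 -0.2  0. ] 0.28370748977118004
the job is handed in; nothing more can be done
None
```

The case is parked in the bay, upright and against the back stop, and I handed the job in at 12.35 s. `job_done` gives no verdict, so these are my own last checks.

**How it was done:** Pointing straight down, the gripper's body would have hit the tub or lid before the fingers reached the base. I tilted the tool about 32° by stretching the arm past its reach limit, and about 26° of that remained at contact. The open fingers then pushed the case about 25 mm above the bench. They steered it some 22 mm left and 8° round into the bay, until the force rose to about 15 N and motion stopped. Then I backed off 70 mm.

**Last checks:**
- **Case position:** a camera fit put the case +0.4 mm in x, +0.7 mm in y and 0.8° from fully home. The picture measurements carry an error of about 2 mm. The case looked upright in the scene view.
- **Bay angle:** I measured it twice and got −4.6° and −3.9°, a small disagreement well inside the tolerance.
- **Bystanders:** none showed any change between the first and last top views.
- **Hand:** the force on it was about 0 N at hand-in.

**What went less well:** the first approach ran into the joint 4 limit, which is why some tilt was lost. Two calls were also refused at the start for leaving out keys, and they moved nothing.

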